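# Unlock the strongbox and hold its spring bolt drawn

## Robot

A 6-joint arm with a two-finger parallel gripper is mounted at the origin on a cart in front of the work surface, level with it; the furniture and walls round the work are solid. World frame = base frame: x ahead of the robot, y to its left, z up, the work surface at z = 0. Lengths are in m, angles in rad, forces in N, time in s.
With the tool pointing down it reaches from about 0.35 to 0.975 m from the base axis. Payload 4.9 kg.
Tool frame: the origin (TCP) lies at the very end of the fingers, on their centre line; the grasp point (between the pads) lies manip.grip_point_offset behind it (manip.grip_point_offset is the distance from the TCP to the grasp point, in m); z points along the fingers, y is the line along which they close (so a half turn about z gives the same grasp; the last joint's range is limited). The gripper opens to 85 mm and grips with 20 to 120 N. Pads are 22 mm wide; open, the fingers measure 114 mm over their backs; the gripper's body (76 mm by 85 mm) begins 54 mm behind the grasp point. The pads swing forward as they close: fully open they stand 13 mm farther back than shut.
Start: joints at [0.997, 0.053, 1.613, -0, 1.476, -0.119], TCP at [0.275, 0.561, 0.231] pointing down, gripper open.
Joint ranges: [-3.01, 3.01], [-1.01, 2.22], [0.06, 2.58], [-1.02, 4.17], [0.09, 2.62], [-3.14, 3.14]. Speed limits (rad/s): [2.57, 2.57, 3.14, 3.14, 3.14, 3.14].

## Interface

Orientations are given as a unit quaternion [w, x, y, z].
In Python, from plant import manip gives the robot as it stands.
- The arm moves only by the shell command python3 -m crank 'ROWS' [OPENING]. ROWS is JSON, a list of rows, each an object of numbers: "x", "y", "z": the shift along the tool's x, y, z in cm; "turn": the turn about the tool's z in rad. In form: [{"x": .., "y": .., "z": .., "turn": ..}, ...]. A call has 1 to 5 rows; each row shifts and turns the commanded pose from where the row before left it, along the tool's axes as they then stand; what a row does not reach is not made up. A row lasts 1/10 s, in which the tool goes at most 50 mm and 8.59 degrees, less where a joint would pass 70% of its speed; a pose out of reach is approached as far as the arm can. A call with a gripper value outside its range is refused whole. OPENING is the opening in per cent of the stroke, from 0 (shut) to 100 (fully open), set as the call begins (- or left out, the last holds). The fingers move at their own pace and stop on an object; the grip force is fixed at half the most. Time passes only in rows, so rows that do not move let the fingers close. It gives the time, the measured TCP pose, the force, the opening and the grip force at its end, in the units of the state.
- manip.state(): the state, without advancing time (a new reading comes with each control period).
- manip.grab_frame(name): name is "scene" or "top" or "wrist"; returns (picture, depth): 420x560x3 uint8, red, green, blue; 420x560 float32, m along the optical axis (not along the pixel's ray), 0 where there is no reading.
- manip.camera_model(name): a dict with "mtx" (3x3 intrinsics, pixels), "world_to_cam" (4x4, takes a point from world to camera coordinates). Camera axes: x right, y down, z forward; pixel columns grow to the right and rows downward; lengths in m; the calibration is good to about 2 mm. A picture is of the moment at which its call begins: read the wrist's pose just before it. camera_model takes no time and is no camera call; for the wrist camera it gives the pose at the moment of the call.
- manip.job_done(): hands the job in; it is judged then, once.
The state is a dict: "time": time; "joint_pos": joint angles; "joint_vel": joint speeds; "joint_efforts": joint torques, N m; "tool_pos": TCP position; "tool_rot": TCP orientation; "contact_force": force on the tool from outside, world axes, zero at the start; "ft_torque": the same for the moment, N m; "gripper_width": opening from 0.0 (shut) to 1.0 (fully open); "grasp_force": force on a finger pad.
Only numpy, scipy, OpenCV 4.12 (cv2) and the standard library are available. Lean on these libraries where they do the work, as an engineer would, in place of code of your own. Each camera call takes 0.05 s, during which the arm holds its last target. There are 200 camera calls.

## Task

Draw the locking pin straight up out of the bolt keeper on the front of the green strongbox and park it in the notch at the side of the keeper, upright with its collar resting on the plate, and let it go. Then take the red key from the wooden block, work it past the sticky pins of the lock on the lid until its shoulder sits on the face plate, and turn it anticlockwise a quarter to the stop so that the bolt is drawn. The lock is sprung: finish still gripping the key, holding it turned, and leave the black key and the tools lying about where they are.

Things in the scene. Friction and masses are not known exactly. Their poses are not given: they have to be found in the camera images.
- strongbox: green steel strongbox fixed to the bench, 160 x 240 x 95 mm (x, y, z); origin: centre of its underside, front along -x. On the lid a dark lock case 66 x 60 mm, its top (face plate, brass field round the keyhole) 128 mm above the bench. On the front a steel keeper, upper plate 24 x 80 x 5 mm, top 120 mm above the bench, with pin bore and parking notch
- keyhole (a point): keyhole centre on top of the face plate (z = 128 mm); axes as the strongbox. Slot 6.6 mm wide (x), 21.4 mm long (y), 10.4 mm wide at the middle; rotor slot below 6 mm wide. The key turns only when within 2.5 mm of home. Two sprung tumblers catch it about 11 and 6 mm before home: each takes 5 to 15 N of push, rocking it a few degrees about z helps
- pin_bore (a point): centre of the locking pin's bore (diameter 10 mm) at the top of the keeper's upper plate, 120 mm above the bench; axes as the strongbox. Below it the bolt, 20 x 12 mm, which runs along x from the lock case into the keeper and has a hole for the pin
- park_notch (a point): where the parked pin's axis belongs, on top of the keeper's upper plate, 120 mm above the bench, 45 mm to the -y side of the bore; axes as the strongbox. The notch is a slot 11 mm wide (y), open to the front (-x, edge 11.5 mm from this point), closed 6 mm behind it (+x); plate 5 mm thick, nothing below
- locking_pin: loose steel pin standing in keeper and bolt; while it is there the key cannot turn. Origin: on its axis at the underside of its collar (diameter 20 mm, 4 mm thick), z up. Shank: diameter 8 mm, reaching 29 mm below, tapered foot. Round ringed aluminium grip: diameter 17 mm, 7 to 34 mm above the origin. About 50 g
- red_key: key with red bow, upright in either slot of the block. Origin: on its axis, underside of its stop shoulder (diameter 18, 4 mm thick), z up. Bow: upright disc 36 mm across, 9.5 mm thick (x), 9 to 45 mm above. Below: 7 mm shaft, flat bits to +y and -y, 4 mm thick, 18 over both, down to 31 mm, tapered nose; a half turn makes no difference. Its y goes along the keyhole's y. 40 g
- black_key: a key of the same shape with black bow, for another lock, in the other slot of the block; to be left there
- key_block: fixed wooden block 52 x 140 x 37 mm (x, y, z); origin: centre of the underside. The keys stand in slots (7.5 mm in x, 22.5 mm in y, 33 mm deep) at y = -35 and +35 mm, shoulders on its top, axes parallel to its own; two short driver bits, 8 mm proud, between them
- key_rotor (a joint): turn of the lock's rotor, rad: 0 at rest, grows anticlockwise seen from above up to its stop at 1.5; a spring turns it back to 0 when let go (0.02 N m at rest, 0.08 N m at the stop). The key has about 0.18 rad of play in it
- bolt (a joint): travel of the bolt, m: 0 shut, 0.018 fully drawn; geared to the rotor at 12 mm per rad
- masking_tape: roll of pale masking tape lying flat, 96 mm across, 25 mm high; bystander
- tape_measure: yellow tape measure, 34 x 97 mm, 68 mm high; bystander
- paint_brush: paint brush with red handle lying flat, 54 x 212 x 16 mm; bystander

How it is judged:
On the way, in this order (a step that is already met when the one before it is completed fails the run):
1. the locking pin is parked in the side notch, upright, collar on the plate, and let go (horizontal distance between locking_pin and park_notch below 0.008 m and z of locking_pin in the frame of park_notch between -0.003 and 0.003 m and angle between locking_pin's own z axis and vertical below 0.15 rad and contact force between locking_pin and the fingers below 0.3 N), for 0.2 s.
2. the red key is home in the lock, shoulder on the face plate, not yet turned (horizontal distance between red_key and keyhole below 0.004 m and z of red_key in the frame of keyhole below 0.003 m and angle between the y axis of red_key and the y axis of keyhole, either way round below 0.35 rad and value of joint key_rotor below 0.3 rad), for 0.1 s.
At the end, for the whole second after the job is handed in: Robot still grips the red key, home (shoulder within 3 mm of the face plate, 4 mm of the keyhole axis), rotor held beyond 1.3 rad, bolt drawn over 15 mm; the locking pin stands free and upright in the notch, within 8 mm of its point, collar on the plate (all of step 1 and value of joint key_rotor above 1.3 rad and value of joint bolt above 0.015 m and z of red_key in the frame of keyhole below 0.003 m and horizontal distance between red_key and keyhole below 0.004 m and angle between red_key's own z axis and vertical below 0.2 rad and contact force between red_key and the fingers above 1 N and contact force between locking_pin and the arm below 0.3 N); the arm keeps its last pose, push and grip.
It fails at once if the black key is taken out of the block (distance of black_key from where it was at the start of the episode above 0.015 m).
It fails at once if the masking tape is pushed more than 3 cm (distance of masking_tape from where it was at the start of the episode above 0.03 m).
It fails at once if the tape measure is pushed more than 3 cm (distance of tape_measure from where it was at the start of the episode above 0.03 m).
It fails at once if the paint brush is pushed more than 3 cm (distance of paint_brush from where it was at the start of the episode above 0.03 m).
It also fails if it takes over 64 s, if anything falls off the work surface, if the arm or the gripper's body presses on something with over 40 N, if the wrist force passes 120 N, or if a joint passes its speed limit or range.

## Working session

There is one attempt and no reset: what is moved stays moved. The work goes in short steps, Python scripts to look and compute and a shell command to move; the robot and the scene stay as the last step left them, time stands still between calls to the robot, and variables do not carry over. Pictures are saved under pics/ and viewed, at most 10 in all, crops included, and the job is handed in when it is done.

```bash
mkdir -p pics; ls
python3 - <<'E'
from plant import manip
import numpy as np, cv2
s=manip.state(); print({k:np.round(v,3).tolist() for k,v in s.items()}, manip.grip_point_offset)
ims=[]
for n in ["top","scene"]:
    p,d=manip.grab_frame(n); m=manip.camera_model(n)
    np.savez(f"pics/{n}0.npz",p=p,d=d,K=m["mtx"],T=m["world_to_cam"])
    cv2.imwrite(f"pics/{n}0.png",p[:,:,::-1]); print(n,np.round(m["mtx"],1).tolist(),np.round(m["world_to_cam"],3).tolist(), (d>0).mean())
E
```

```text
pics
{'time': 0.0, 'joint_pos': [0.997, 0.053, 1.614, -0.0, 1.476, -0.119], 'joint_vel': [-0.001, 0.001, -0.001, 0.001, -0.001, 0.0], 'joint_efforts': [-0.001, -39.37, -37.017, -0.0, 0.007, 0.0], 'tool_pos': [0.274, 0.561, 0.23], 'tool_rot': [-0.0, 0.225, 0.974, -0.001], 'contact_force': [-0.613, -0.324, 0.294], 'ft_torque': [-0.002, 0.048, 0.037], 'grasp_force': 0.0, 'gripper_width': 1.0} 0.0187
top [[414.1, 0.0, 283.4], [0.0, 414.1, 202.5], [0.0, 0.0, 1.0]] [[0.019, -1.0, 0.017, -0.081], [-0.996, -0.02, -0.088, 0.505], [0.088, -0.016, -0.996, 1.055], [0.0, 0.0, 0.0, 1.0]] 0.9960034013605442
scene [[463.3, 0.0, 273.3], [0.0, 463.3, 209.5], [0.0, 0.0, 1.0]] [[0.425, -0.905, 0.013, -0.27], [-0.519, -0.256, -0.816, 0.308], [0.742, 0.34, -0.578, 1.138], [0.0, 0.0, 0.0, 1.0]] 0.9769430272108843
```

View pics/top0.png

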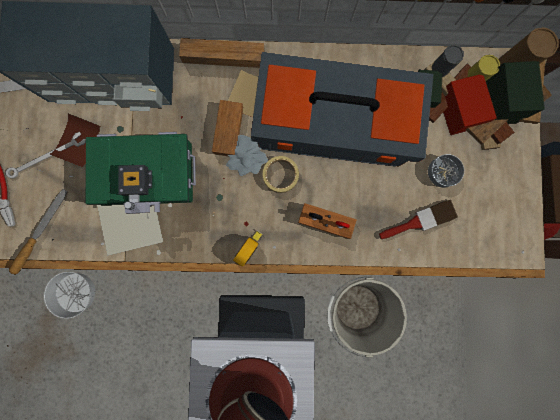

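View pics/scene0.png

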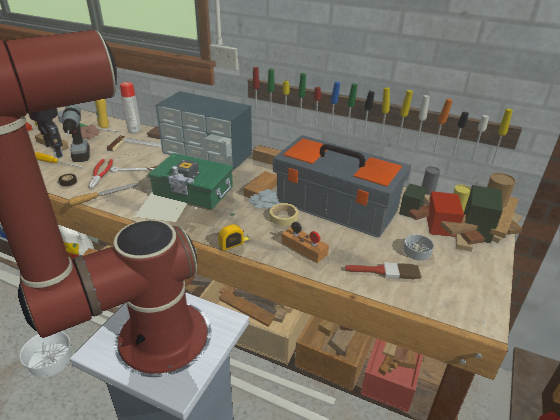

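The top view shows the strongbox at left: lock at about (131,179), keeper at about (140,205). The key block is at (325,220), black key near (315,216), red key near (338,223). The tape roll is at (281,174), the measure at (249,247) and the brush at (415,220). The scene view agrees.

```bash
cat > h.py <<'E'
import numpy as np, cv2
from plant import manip
def shot(n,name=None):
    m=manip.camera_model(n); s=manip.state(); p,d=manip.grab_frame(n)
    if name: cv2.imwrite(f"pics/{name}.png",p[:,:,::-1]); np.savez(f"pics/{name}.npz",p=p,d=d,K=m["mtx"],T=m["world_to_cam"])
    return p,d,np.array(m["mtx"]),np.array(m["world_to_cam"]),s
def load(name):
    z=np.load(f"pics/{name}.npz"); return z["p"],z["d"],z["K"],z["T"]
def cloud(d,K,T):
    v,u=np.indices(d.shape); c=np.stack([(u-K[0,2])/K[0,0]*d,(v-K[1,2])/K[1,1]*d,d],-1)
    return (c-T[:3,3])@T[:3,:3]
def ray(uv,z,K,T):
    R=T[:3,:3]; o=-R.T@T[:3,3]; r=np.c_[np.asarray(uv,float).reshape(-1,2),np.ones(len(np.asarray(uv).reshape(-1,2)))]@np.linalg.inv(K).T@R
    return o+r*((z-o[2])/r[:,2])[:,None]
def proj(P,K,T):
    c=np.atleast_2d(P)@T[:3,:3].T+T[:3,3]; q=c@K.T; return q[:,:2]/q[:,2:]
def tool(P,s=None):
    "world displacement/pose -> tool axes"
    from scipy.spatial.transform import Rotation as Ro
    s=s or manip.state(); w,x,y,z=s["tool_rot"]; R=Ro.from_quat([x,y,z,w]).as_matrix()
    return (np.asarray(P)-s["tool_pos"])@R, R
E
python3 - <<'E'
from h import *
p,d,K,T=load("top0"); X=cloud(d,K,T)
hsv=cv2.cvtColor(p,cv2.COLOR_RGB2HSV)
def rect(m,name):
    pts=X[m][:,:2].astype(np.float32); r=cv2.minAreaRect(pts*1000); print(name,m.sum(),np.round(r[0],1),np.round(r[1],1),round(r[2],1), np.median(X[m][:,2]).round(3))
g=cv2.inRange(hsv,(60,100,30),(90,255,255))>0
box=np.zeros_like(g); box[120:215,75:205]=1
rect(g&box&(abs(X[...,2]-.095)<.008),"box lid")
z=X[...,2]
roi=box&(z>.11)
rect(roi&(z<.14)&(X[...,0]>0) ,"lockcase+keeper")
for nm,a in (("keep",X[roi]),):
    k=cv2.connectedComponentsWithStats(roi.astype(np.uint8)); print(k[2])
blk=np.zeros_like(g); blk[190:245,275:365]=1
rect(blk&(abs(z-.037)<.006),"block top")
rect(blk&(z>.06),"keys")
k=cv2.connectedComponentsWithStats((blk&(z>.055)).astype(np.uint8)); 
for i in range(1,k[0]): print(k[2][i],X[k[1]==i].mean(0).round(4))
p,d,K,T=load("top0")
a=cv2.resize(p[120:230,70:220],None,fx=5.3,fy=5.3,interpolation=cv2.INTER_CUBIC)
cv2.imwrite("pics/c1.png",a[:,:,::-1][:600])
E
```

```text
box lid 5655 [576.6 289.6] [166. 245.] 3.0 0.096
lockcase+keeper 1177 [523.2 273.1] [119.   86.2] 9.7 0.127
[[     0      0    560    420 233915]
 [   141    121      1      1      1]
 [   202    120      1      1      1]
 [   154    122      1      1      1]
 [   159    124      1      1      1]
 [   161    125      1      1      1]
 [   105    130      1      1      1]
 [   172    130      1      1      1]
 [   124    134      1      1      1]
 [   130    141      1      1      1]
 [   172    140      1      1      1]
 [   189    142      1      1      1]
 [    78    145      1      1      1]
 [   133    145      1      2      2]
 [   140    145      1      1      1]
 [    93    147      1      1      1]
 [   155    151      1      1      1]
 [   112    153      1      1      1]
 [   173    153      1      1      1]
 [    94    157      1      1      1]
 [   123    156      2      2      2]
 [   203    157      1      1      1]
 [    91    158      1      1      1]
 [   144    158      1      1      1]
 [   170    159      1      1      1]
 [    95    160      1      1      1]
 [  
[... 931 characters left out ...]
1] [ 0.4109 -0.0543  1.0968]
[309 213  14   7  61] [ 0.4691 -0.1489  0.0925]
[322 214   1   1   1] [ 0.4109 -0.0543  1.0968]
[293 216   1   1   1] [ 0.4109 -0.0543  1.0968]
[339 216   1   1   1] [ 0.4109 -0.0543  1.0968]
[363 217   1   1   1] [ 0.4109 -0.0543  1.0968]
[338 219   1   1   1] [ 0.4109 -0.0543  1.0968]
[296 220   1   1   1] [ 0.4109 -0.0543  1.0968]
[316 221   1   1   1] [ 0.4109 -0.0543  1.0968]
[336 221  14   7  62] [ 0.4508 -0.2166  0.0766]
[281 227   1   1   1] [ 0.4109 -0.0543  1.0968]
[362 229   1   1   1] [ 0.4109 -0.0543  1.0968]
[292 231   1   1   1] [ 0.4109 -0.0543  1.0968]
[337 232   1   1   1] [ 0.4109 -0.0543  1.0968]
[276 239   1   1   1] [ 0.4109 -0.0543  1.0968]
```

View pics/c1.png

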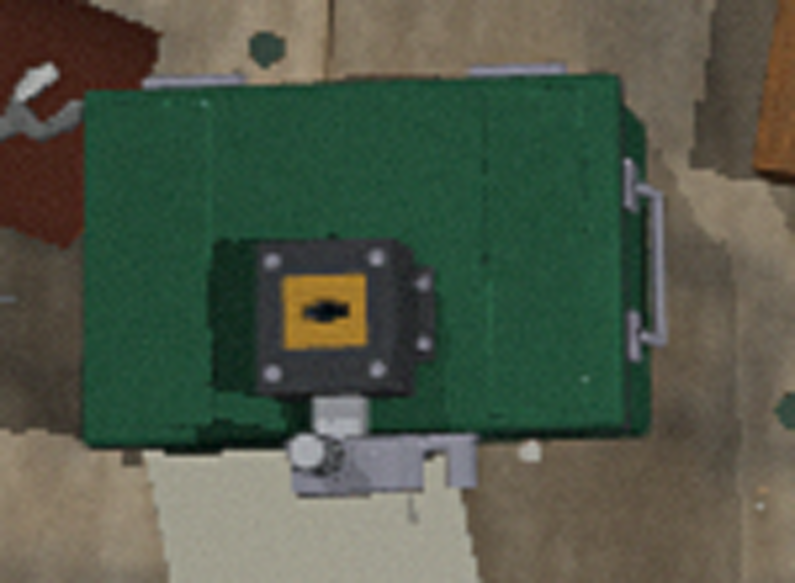

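The crop shows the keyhole centre at top pixel (131.3,178.7), the pin grip top at (128.1,205.3), and the notch near (151.5,206). The box yaw is about +3°. Next I compute the approach.

Run:
```python
from h import *
p,d,K,T=load("top0")
kh=ray([131.3,178.7],.128,K,T)[0]; pn=ray([128.1,205.3],.154,K,T)[0]; pk=ray([151.6,206],.12,K,T)[0]
print(kh.round(4),pn.round(4),pk.round(4))
t,R=tool([pn[0],pn[1],.30]); print("cm to pin hover",(t*100).round(1)); print(R.round(3).tolist())
C=manip.camera_model("wrist"); s=manip.state(); Tc=np.array(C["world_to_cam"]); o=-Tc[:3,:3].T@Tc[:3,3]
print("cam in tool",tool(o)[0].round(4),"fwd in tool",(Tc[2,:3]@R).round(3),"right",(Tc[0,:3]@R).round(3),np.round(C["mtx"],1).tolist())
```

```text
[0.5456 0.2883 0.128 ] [0.4809 0.2832 0.154 ] [0.4829 0.2404 0.12  ]
cm to pin hover [-30.8 -15.9  -7. ]
[[-0.898, 0.439, -0.001], [0.439, 0.898, -0.002], [0.0, -0.002, -1.0]]
cam in tool [ 0.071   0.0008 -0.1428] fwd in tool [-0.278 -0.001  0.961] right [0.001 1.    0.001] [[366.8, 0.0, 282.0], [0.0, 366.8, 214.2], [0.0, 0.0, 1.0]]
```

```bash
python3 -m crank '[{"x":-3.4,"y":-1.8,"z":-1},{"x":-3.4,"y":-1.8,"z":-1},{"x":-3.4,"y":-1.8,"z":-1},{"x":-3.4,"y":-1.8,"z":-1},{"x":-3.4,"y":-1.8,"z":-1}]' 100
python3 -m crank '[{"x":-3.4,"y":-1.8,"z":-1},{"x":-3.4,"y":-1.8,"z":-1},{"x":-3.4,"y":-1.8},{"x":-3.4,"y":-1.6},{"turn":-0.13}]'
python3 -m crank '[{"turn":-0.13},{"turn":-0.13},{"turn":-0.12},{},{}]'
python3 - <<'E'
from h import *
p,d,K,T,s=shot("wrist","w1"); print(s["tool_pos"],s["tool_rot"],s["contact_force"])
E
```

```text
[0.27423256 0.56098264 0.23016301] [-3.35242638e-04  2.25440682e-01  9.74256420e-01 -9.02281869e-04] [-0.08355749 -0.19536569  0.37253599]schema error: expected keys x, y, z, turn
schema error: expected keys x, y, z, turn
schema error: expected keys x, y, z, turn
```

View pics/w1.png

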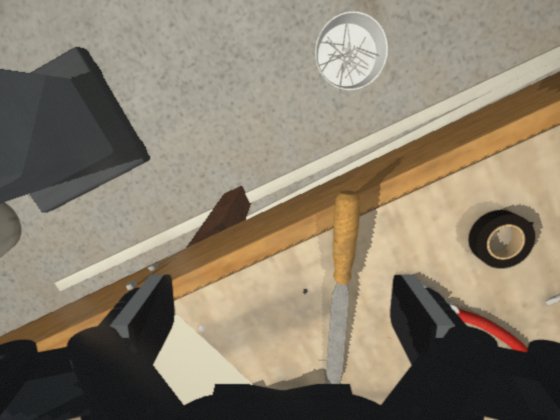

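The arm hasn't moved because the rows need all four keys. The wrist view shows only the bench edge, with the fingers at the bottom.

```bash
python3 -m crank '[{"x":-3.4,"y":-1.8,"z":-1,"turn":0},{"x":-3.4,"y":-1.8,"z":-1,"turn":0},{"x":-3.4,"y":-1.8,"z":-1,"turn":0},{"x":-3.4,"y":-1.8,"z":-1,"turn":0},{"x":-3.4,"y":-1.8,"z":-1,"turn":0}]' 100
python3 -m crank '[{"x":-3.4,"y":-1.8,"z":-1,"turn":0},{"x":-3.4,"y":-1.8,"z":-1,"turn":0},{"x":-3.4,"y":-1.8,"z":0,"turn":0},{"x":-3.4,"y":-1.6,"z":0,"turn":0},{"x":0,"y":0,"z":0,"turn":-0.13}]'
python3 -m crank '[{"x":0,"y":0,"z":0,"turn":-0.13},{"x":0,"y":0,"z":0,"turn":-0.13},{"x":0,"y":0,"z":0,"turn":-0.12},{"x":0,"y":0,"z":0,"turn":0},{"x":0,"y":0,"z":0,"turn":0}]'
python3 - <<'E'
from h import *
p,d,K,T,s=shot("wrist","w2"); print(s["tool_pos"],s["tool_rot"],s["contact_force"])
E
```

```text
time: 0.65
tool_pos: [0.3882, 0.4045, 0.2813]
tool_rot: [-0.0, 0.225, 0.974, -0.0]
contact_force: [0.3, 0.9, -0.1]
gripper_width: 1.002
grasp_force: 0.0
time: 1.15
tool_pos: [0.4812, 0.28, 0.3009]
tool_rot: [0.0, 0.163, 0.987, -0.001]
contact_force: [-0.5, 1.0, 0.7]
gripper_width: 1.0
grasp_force: 0.0
time: 1.65
tool_pos: [0.479, 0.2833, 0.301]
tool_rot: [-0.0, -0.026, 1.0, -0.0]
contact_force: [-0.1, 0.5, -0.3]
gripper_width: 1.001
grasp_force: 0.0
[0.4790098  0.28326582 0.30102408] [-2.30600157e-04 -2.63839310e-02  9.99651852e-01 -9.87317561e-05] [-0.12357203  0.53217665 -0.28579956]
```

View pics/w2.png

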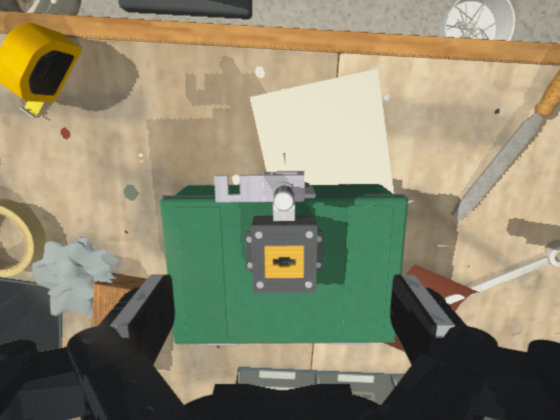

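The wrist view shows the pin grip top at (284,201), the keyhole at (285,262), the notch at about (232,188), and the lid from (163,198) to (406,344).

Run:
```python
from h import *
p,d,K,T=load("w2"); hsv=cv2.cvtColor(p,cv2.COLOR_RGB2HSV); X=cloud(d,K,T)
br=cv2.inRange(hsv,(15,120,110),(32,255,255)); br[:235]=0;br[290:]=0;br[:,:255]=0;br[:,315:]=0
c=max(cv2.findContours(br,cv2.RETR_EXTERNAL,cv2.CHAIN_APPROX_NONE)[0],key=cv2.contourArea)
P=ray(c.reshape(-1,2),.128,K,T)[:,:2]; r=cv2.minAreaRect((P*1000).astype(np.float32)); print("brass",r)
dk=((p.max(2)<60)).astype(np.uint8); dk[:252]=0;dk[273:]=0;dk[:,270:]*=1;dk[:,:270]=0;dk[:,300:]=0
v,u=np.nonzero(dk); Q=ray(np.c_[u,v],.128,K,T)[:,:2]; print("slot",Q.mean(0), len(Q), (Q.max(0)+Q.min(0))/2); w,V=np.linalg.eigh(np.cov(Q.T)); print("slot dir",np.degrees(np.arctan2(V[1,1],V[0,1])))
g=cv2.inRange(hsv,(60,100,30),(90,255,255)); lid=(g>0)&(abs(X[...,2]-.095)<.005); lid[:,:150]=0;lid[:,420:]=0
r=cv2.minAreaRect((X[lid][:,:2]*1000).astype(np.float32)); print("lid",r)
# pin top by height
m=(X[...,2]>.145)&(X[...,2]<.165); m[:180]=0;m[225:]=0;m[:,:260]=0;m[:,310:]=0
print("pin depth pts",m.sum(),X[m].mean(0), (X[m].max(0)+X[m].min(0))/2)
k=(abs(X[...,2]-.120)<.004); k[:165]=0;k[215:]=0;k[:,:205]=0;k[:,325:]=0
r=cv2.minAreaRect((X[k][:,:2]*1000).astype(np.float32)); print("keeper",r)
a=cv2.resize(p[160:300,205:325],None,fx=4.2,fy=4.2,interpolation=cv2.INTER_CUBIC); cv2.imwrite("pics/c2.png",a[:,:,::-1])
```

```text
brass ((545.32275390625, 289.0935974121094), (31.186498641967773, 36.402652740478516), 3.0733389854431152)
slot [0.54443561 0.28714487] 65 [0.54464149 0.28743611]
slot dir 98.62360071307378
lid ((574.064697265625, 291.1446228027344), (164.00083923339844, 242.51678466796875), 3.4538466930389404)
pin depth pts 363 [0.4801359  0.28493398 0.15326667] [0.48083381 0.28495194 0.15117318]
keeper ((480.9552917480469, 262.84954833984375), (28.443403244018555, 80.43614959716797), 3.383913993835449)
```

View pics/c2.png

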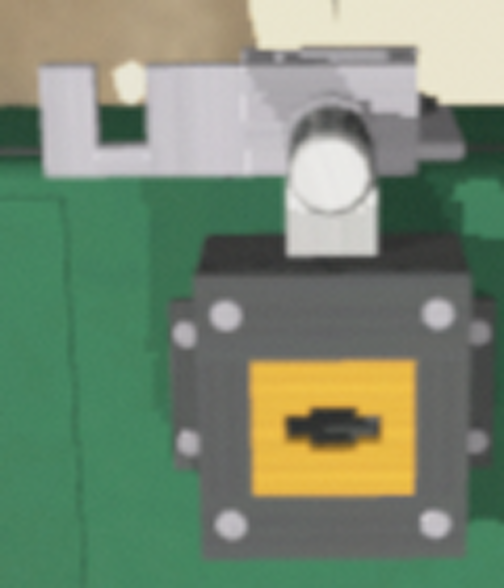

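The crop shows the pin top centre at crop (330,174), the keyhole at (333,428), and the notch spanning columns 97–147, closed at row 145 and open at row 66.

Run:
```python
from h import *
p,d,K,T=load("w2")
f=lambda x,y:[(x+.5)/4.2-.5+205,(y+.5)/4.2-.5+160]
kh=ray(f(333,428),.128,K,T)[0]; pn=ray(f(330,174),.154,K,T)[0]; pk=ray([f(122,145),f(122,66),f(97,100),f(147,100)],.12,K,T)
print(kh,pn); print(pk.round(4))
a=np.radians(3.1); ex=np.array([np.cos(a),np.sin(a)]); ey=np.array([-ex[1],ex[0]])
print("kh->pin in box",(pn-kh)[:2]@ex,(pn-kh)[:2]@ey); b=pk[0,:2]-6e-3*ex; print("notch",b,"rel pin",(b-pn[:2])@ex,(b-pn[:2])@ey)
print("to pin (cm)",tool([pn[0],pn[1],.1275])[0]*100)
```

```text
[0.54513937 0.2892878  0.128     ] [0.48080865 0.285065   0.154     ]
[[0.4853 0.2405 0.12  ]
 [0.4681 0.2402 0.12  ]
 [0.4757 0.235  0.12  ]
 [0.4751 0.2457 0.12  ]]
kh->pin in box -0.06446494589123263 -0.0007376903381908279
notch [0.47926435 0.24020712] rel pin -0.003967899694208918 -0.044708726769249175
to pin (cm) [-0.19219982  0.1704766  17.35686423]
```

```bash
python3 -m crank '[{"x":0,"y":0.18,"z":3.5,"turn":0},{"x":0,"y":0,"z":4,"turn":0},{"x":0,"y":0,"z":4,"turn":0},{"x":0,"y":0,"z":3,"turn":0},{"x":0,"y":0,"z":0,"turn":0}]' 60
python3 -m crank '[{"x":0,"y":0,"z":1.4,"turn":0},{"x":0,"y":0,"z":1.4,"turn":0},{"x":0,"y":0,"z":0,"turn":0},{"x":0,"y":0,"z":0,"turn":0}]'
python3 -m crank '[{"x":0,"y":0,"z":0,"turn":0},{"x":0,"y":0,"z":0,"turn":0},{"x":0,"y":0,"z":0,"turn":0},{"x":0,"y":0,"z":0,"turn":0},{"x":0,"y":0,"z":0,"turn":0}]' 0
```

```text
time: 2.2
tool_pos: [0.4755, 0.2836, 0.1505]
tool_rot: [-0.005, -0.027, 1.0, -0.002]
contact_force: [-0.1, -0.8, 0.1]
gripper_width: 0.598
grasp_force: 0.0
time: 2.6
tool_pos: [0.4794, 0.2852, 0.1289]
tool_rot: [0.0, -0.028, 1.0, 0.0]
contact_force: [-0.2, 1.0, 0.3]
gripper_width: 0.6
grasp_force: 0.0
time: 3.1
tool_pos: [0.4798, 0.2854, 0.1295]
tool_rot: [0.001, -0.028, 1.0, 0.0]
contact_force: [0.2, 0.5, 5.3]
gripper_width: 0.177
grasp_force: 58.8
```

```bash
python3 -m crank '[{"x":0,"y":0,"z":-0.5,"turn":0},{"x":0,"y":0,"z":-1,"turn":0},{"x":0,"y":0,"z":-1.2,"turn":0},{"x":0,"y":0,"z":-1.2,"turn":0},{"x":0,"y":0,"z":0,"turn":0}]'
python3 - <<'E'
from h import *
p,d,K,T,s=shot("wrist","w3"); print(s["tool_pos"],s["gripper_width"])
p2,d2,K2,T2,_=shot("scene","s3"); print(proj([.478,.285,.15],K2,T2))
u,v=proj([.478,.285,.15],K2,T2)[0].astype(int)
a=cv2.resize(p2[v-50:v+40,u-40:u+50],None,fx=6,fy=6,interpolation=cv2.INTER_CUBIC)
b=cv2.resize(p[150:330,190:370],(540//2,540//2))
cv2.imwrite("pics/c3.png",np.hstack([a,cv2.copyMakeBorder(b,0,270,0,0,cv2.BORDER_CONSTANT)])[:,:,::-1][:, :800])
E
```

```text
time: 3.6
tool_pos: [0.4804, 0.2858, 0.1704]
tool_rot: [0.002, -0.028, 1.0, 0.001]
contact_force: [-1.0, 0.4, 0.1]
gripper_width: 0.174
grasp_force: 58.6
[0.48036546 0.28575748 0.17042695] 0.17423297925643003
[[173.92249951 167.8769044 ]]
```

View pics/c3.png

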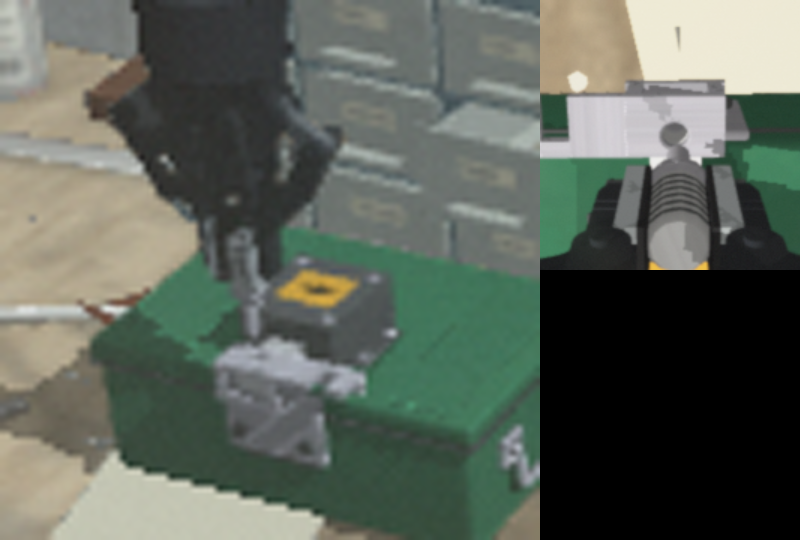

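The pin is out and held upright. The bore shows in the wrist picture at about (279.5,239).

Run:
```python
from h import *
p,d,K,T=load("w3"); g=cv2.cvtColor(p,cv2.COLOR_RGB2GRAY)
print(ray([279.5,239],.12,K,T)); 
m=(g<125).astype(np.uint8); m[:230]=0;m[246:]=0;m[:,:268]=0;m[:,292:]=0
k=cv2.connectedComponentsWithStats(m); print(k[2][1:],k[3][1:])
# plate notch: row brightness along plate and columns
X=cloud(d,K,T); pl=(abs(X[...,2]-.12)<.003)&(g>140); pl[:,:150]=0; pl[:,330:]=0
v,u=np.nonzero(pl); print("plate px",u.min(),u.max(),v.min(),v.max())
for r in range(205,262,4): print(r,"".join("#" if pl[r,c] else "." for c in range(195,312)))
```

```text
[[0.48021793 0.28523412 0.12      ]]
[[271 232  16  14 173]] [[278.19075145 238.63583815]]
plate px 167 312 214 255
205 .....................................................................................................................
209 .....................................................................................................................
213 .....................................................................................................................
217 .............########################################################################################################
221 .............########################################################################################################
225 .............###############################################################################################.########
229 ..............#####################################################################..################################
233 ..............#################################################################...........###########################
237 ..............##############################################################.................##############.#########
241 ..............#############################################################..................########################
245 ##################################################.##########################.............#####################......
249 #################################################################################............##################......
253 ###############################################################################................######.#############..
257 .....................................................................................................................
261 .....................................................................................................................
```

```bash
python3 -m crank '[{"x":0.15,"y":-1.5,"z":0,"turn":0},{"x":0.2,"y":-1.5,"z":0,"turn":0},{"x":0,"y":-1.5,"z":0,"turn":0},{"x":0,"y":0,"z":0,"turn":0},{"x":0,"y":0,"z":0,"turn":0}]'
python3 - <<'E'
from h import *
p,d,K,T,s=shot("wrist","w4"); print(s["tool_pos"],s["tool_rot"],s["gripper_width"])
g=cv2.cvtColor(p,cv2.COLOR_RGB2GRAY); X=cloud(d,K,T); pl=(abs(X[...,2]-.12)<.004)&(g>140)
for r in range(205,262,3): print(r,"".join("#" if pl[r,c] else "." for c in range(240,350)))
R=tool([0,0,0])[1]; pin=s["tool_pos"]-R[:,2]*0
print("proj TCP axis at .12:",proj([s["tool_pos"][0],s["tool_pos"][1],.12],K,T))
for row in (214,222,230,238):
    u=np.nonzero(~pl[row,265:305])[0]; 
    if len(u): print(row,ray([[265+u.min()-.5,row],[265+u.max()+.5,row]],.12,K,T).round(4).tolist())
E
```

```text
time: 4.2
tool_pos: [0.4781, 0.2393, 0.1672]
tool_rot: [-0.0, -0.027, 1.0, 0.0]
contact_force: [0.5, 0.5, -0.8]
gripper_width: 0.176
grasp_force: 58.7
[0.47811793 0.23925254 0.16724784] [-9.97850724e-06 -2.67920475e-02  9.99641011e-01  1.89414071e-04] 0.17610452514380764
205 ..............................................................................................................
208 ..............................................................................................................
211 ..............................................................................................................
214 ..............................................................................................................
217 ..............................................................................................................
220 ..............................................................................................................
223 ..............................................................................................................
226 ...........####.###
[... 917 characters left out ...]
#################....................#########................................................
253 ............#####################...................##########................................................
256 ............#####################..................#############.############.................................
259 ............#################...........................##########################..###.....................#.
proj TCP axis at .12: [[280.49175154 241.61493853]]
214 [[0.4628, 0.2298, 0.12], [0.4616, 0.2513, 0.12]]
222 [[0.4673, 0.23, 0.12], [0.4661, 0.2517, 0.12]]
230 [[0.4716, 0.234, 0.12], [0.4711, 0.2449, 0.12]]
238 [[0.4763, 0.2342, 0.12], [0.4757, 0.2452, 0.12]]
```

```bash
python3 -m crank '[{"x":-0.1,"y":0.1,"z":0,"turn":0},{"x":0,"y":0,"z":0.5,"turn":0},{"x":0,"y":0,"z":0.7,"turn":0},{"x":0,"y":0,"z":0.7,"turn":0},{"x":0,"y":0,"z":0,"turn":0}]'
python3 -m crank '[{"x":0,"y":0,"z":0.6,"turn":0},{"x":0,"y":0,"z":0.6,"turn":0},{"x":0,"y":0,"z":0.4,"turn":0},{"x":0,"y":0,"z":0,"turn":0},{"x":0,"y":0,"z":0,"turn":0}]'
```

```text
time: 4.75
tool_pos: [0.4779, 0.2408, 0.1463]
tool_rot: [-0.002, -0.028, 1.0, -0.0]
contact_force: [0.0, -0.6, -0.3]
gripper_width: 0.182
grasp_force: 58.7
time: 5.25
tool_pos: [0.4789, 0.241, 0.1322]
tool_rot: [-0.0, -0.028, 1.0, -0.0]
contact_force: [-0.2, 0.6, -0.3]
gripper_width: 0.174
grasp_force: 58.7
```

```bash
python3 -m crank '[{"x":0,"y":0,"z":0.15,"turn":0},{"x":0,"y":0,"z":0.1,"turn":0},{"x":0,"y":0,"z":0.05,"turn":0},{"x":0,"y":0,"z":0,"turn":0},{"x":0,"y":0,"z":0,"turn":0}]'
```

```text
time: 5.75
tool_pos: [0.479, 0.241, 0.1294]
tool_rot: [0.0, -0.028, 1.0, -0.0]
contact_force: [0.2, -1.1, 0.6]
gripper_width: 0.172
grasp_force: 58.8
```

```bash
python3 -m crank '[{"x":0,"y":0,"z":0.05,"turn":0},{"x":0,"y":0,"z":0,"turn":0},{"x":0,"y":0,"z":0,"turn":0}]'
python3 -m crank '[{"x":0,"y":0,"z":0,"turn":0},{"x":0,"y":0,"z":0,"turn":0},{"x":0,"y":0,"z":0,"turn":0},{"x":0,"y":0,"z":0,"turn":0}]' 60
python3 -m crank '[{"x":0,"y":0,"z":-2,"turn":0},{"x":0,"y":0,"z":-4,"turn":0},{"x":0,"y":0,"z":-4,"turn":0},{"x":0,"y":0,"z":0,"turn":0},{"x":0,"y":0,"z":0,"turn":0}]'
python3 - <<'E'
from h import *
p,d,K,T,s=shot("wrist","w5"); X=cloud(d,K,T)
p2,d2,K2,T2,_=shot("scene","s5")
u,v=proj([.478,.24,.13],K2,T2)[0].astype(int); a=cv2.resize(p2[v-45:v+45,u-45:u+45],(500,500),interpolation=cv2.INTER_CUBIC)
u,v=proj([.478,.24,.14],K,T)[0].astype(int); b=cv2.resize(p[v-75:v+75,u-45:u+45],(300,500),interpolation=cv2.INTER_CUBIC)
cv2.imwrite("pics/c5.png",np.hstack([a,b])[:,:,::-1]); print(u,v,s["tool_pos"])
m=(X[...,2]>.15)&(X[...,2]<.158)&(abs(X[...,0]-.478)<.02)&(abs(X[...,1]-.24)<.02); print(m.sum(),X[m].mean(0))
E
```

```text
time: 6.05
tool_pos: [0.4792, 0.241, 0.1294]
tool_rot: [0.0, -0.028, 1.0, 0.0]
contact_force: [-1.1, -0.8, 5.6]
gripper_width: 0.174
grasp_force: 59.2
time: 6.45
tool_pos: [0.4788, 0.241, 0.1285]
tool_rot: [-0.0, -0.028, 1.0, -0.0]
contact_force: [-0.7, -0.1, 0.8]
gripper_width: 0.601
grasp_force: 0.0
time: 6.95
tool_pos: [0.4797, 0.2413, 0.2302]
tool_rot: [0.001, -0.028, 1.0, 0.0]
contact_force: [0.8, -0.7, -0.3]
gripper_width: 0.601
grasp_force: 0.0
278 216 [0.47967681 0.24128107 0.23018838]
566 [0.47977523 0.24146999 0.15361738]
```

View pics/c5.png

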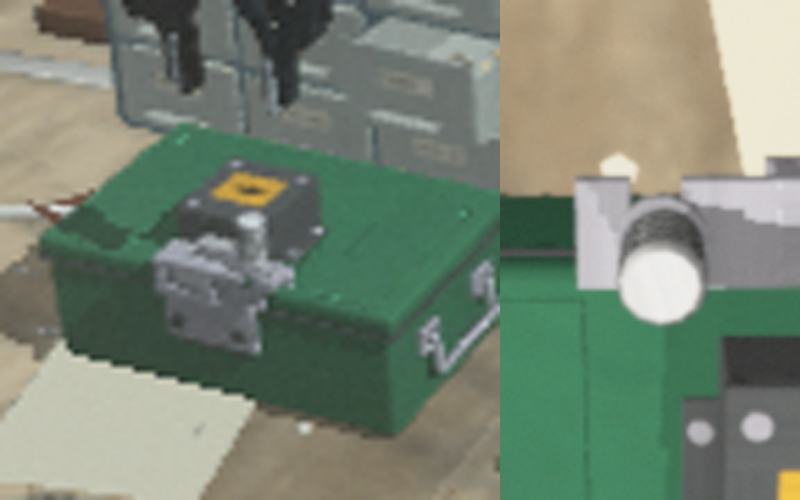

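The pin stands upright in the notch with its top at z=0.154. Its position is about (0.480,0.241). Next is the key block.

```bash
python3 -m crank '[{"x":0.5,"y":-4.5,"z":-1.5,"turn":0},{"x":0.5,"y":-4.5,"z":-1,"turn":0},{"x":0.6,"y":-4.5,"z":0,"turn":0},{"x":0.6,"y":-4.6,"z":0,"turn":0},{"x":0.6,"y":-4.6,"z":0,"turn":0}]' 60
python3 -m crank '[{"x":0.5,"y":-4.6,"z":0,"turn":0},{"x":0.5,"y":-4.6,"z":0,"turn":0},{"x":0.5,"y":-4.6,"z":0,"turn":0},{"x":0.6,"y":-4.6,"z":0,"turn":0},{"x":0.6,"y":-4.6,"z":0,"turn":0}]'
python3 -m crank '[{"x":0,"y":0,"z":0,"turn":0.14},{"x":0,"y":0,"z":0,"turn":0.14},{"x":0,"y":0,"z":0,"turn":0.14},{"x":0,"y":0,"z":0,"turn":0.14},{"x":0,"y":0,"z":0,"turn":0.14}]'
python3 -m crank '[{"x":0,"y":0,"z":0,"turn":0.14},{"x":0,"y":0,"z":0,"turn":0.14},{"x":0,"y":0,"z":0,"turn":0.14},{"x":0,"y":0,"z":0,"turn":0.14},{"x":0,"y":0,"z":0,"turn":0.14}]'
python3 -m crank '[{"x":0,"y":0,"z":0,"turn":0.14},{"x":0,"y":0,"z":0,"turn":0.14},{"x":0,"y":0,"z":0,"turn":0.14},{"x":0,"y":0,"z":0,"turn":0.08},{"x":0,"y":0,"z":0,"turn":0}]'
python3 - <<'E'
from h import *
p,d,K,T,s=shot("wrist","w6"); X=cloud(d,K,T); print(s["tool_pos"],s["tool_rot"],proj([.45,-.217,.08],K,T))
hsv=cv2.cvtColor(p,cv2.COLOR_RGB2HSV); z=X[...,2]
near=(np.hypot(X[...,0]-.461,X[...,1]+.185)<.11)
for nm,m in (("block",near&(abs(z-.037)<.003)),("high",near&(z>.072)&(z<.09))):
    n,l,st,c=cv2.connectedComponentsWithStats(m.astype(np.uint8))
    for i in range(1,n):
        if st[i,4]>60: print(nm,st[i],X[l==i].mean(0).round(4),cv2.minAreaRect((X[l==i][:,:2]*1000).astype(np.float32)),np.median(p[l==i],0))
E
```

```text
time: 7.55
tool_pos: [0.4622, 0.0114, 0.2517]
tool_rot: [-0.002, -0.028, 1.0, 0.0]
contact_force: [0.4, -0.2, 0.3]
gripper_width: 0.605
grasp_force: 0.0
time: 8.05
tool_pos: [0.448, -0.2197, 0.2516]
tool_rot: [-0.001, -0.027, 1.0, 0.001]
contact_force: [0.8, 0.3, 0.2]
gripper_width: 0.601
grasp_force: 0.0
time: 8.55
tool_pos: [0.4484, -0.2179, 0.2513]
tool_rot: [-0.002, 0.32, 0.948, 0.001]
contact_force: [-0.9, -0.1, 0.9]
gripper_width: 0.598
grasp_force: 0.0
time: 9.05
tool_pos: [0.4485, -0.2178, 0.2513]
tool_rot: [-0.002, 0.625, 0.781, -0.0]
contact_force: [0.3, 0.3, 0.1]
gripper_width: 0.603
grasp_force: 0.0
time: 9.55
tool_pos: [0.4485, -0.2178, 0.2516]
tool_rot: [-0.002, 0.797, 0.604, -0.001]
contact_force: [-0.3, 0.0, -0.4]
gripper_width: 0.598
grasp_force: 0.0
[ 0.44852454 -0.21781045  0.25155823] [-1.77028221e-03  7.96993767e-01  6.03984653e-01 -5.82650035e-04] [[284.44108647 191.43161787]]
block [ 258   70   57  148 6853] [ 0.4609 -0.1807  0.0373] ((459.7670593261719, -184.95831298828125), (140.28372192382812, 52.1030158996582), 73.67363739013672) [195. 129.  70.]
high [280  91  13  39 436] [ 0.4697 -0.1512  0.079 ] ((469.60272216796875, -151.4632110595703), (30.891040802001953, 10.047867774963379), 74.35993957519531) [43. 43. 42.]
high [280 174  11  35 363] [ 0.4505 -0.2169  0.0789] ((450.1254577636719, -218.48654174804688), (31.508581161499023, 8.951421737670898), 74.31481170654297) [190.  35.  24.]
```

View pics/w6.png

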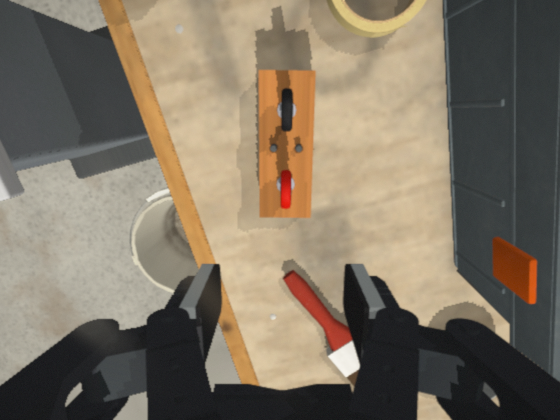

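The wrist view shows the red key at (286,190), black at (287,109) and driver bits between them; the tool y axis is already along the key's x.

```bash
python3 -m crank '[{"x":0,"y":0.17,"z":4,"turn":0},{"x":0,"y":0,"z":4,"turn":0},{"x":0,"y":0,"z":4,"turn":0},{"x":0,"y":0,"z":4,"turn":0},{"x":0,"y":0,"z":0,"turn":0}]' 60
python3 -m crank '[{"x":0,"y":0,"z":2,"turn":0},{"x":0,"y":0,"z":1.5,"turn":0},{"x":0,"y":0,"z":0.95,"turn":0},{"x":0,"y":0,"z":0,"turn":0},{"x":0,"y":0,"z":0,"turn":0}]'
python3 -m crank '[{"x":0,"y":0,"z":0,"turn":0},{"x":0,"y":0,"z":0,"turn":0},{"x":0,"y":0,"z":0,"turn":0},{"x":0,"y":0,"z":0,"turn":0},{"x":0,"y":0,"z":0,"turn":0}]' 0
python3 -c "
from h import *; s=manip.state(); print(s)"
```

```text
time: 10.1
tool_pos: [0.4462, -0.2156, 0.0866]
tool_rot: [-0.007, 0.797, 0.604, -0.002]
contact_force: [0.7, 0.2, 0.3]
gripper_width: 0.596
grasp_force: 0.0
time: 10.6
tool_pos: [0.4513, -0.219, 0.05]
tool_rot: [0.0, 0.797, 0.604, 0.0]
contact_force: [-0.3, -0.4, -0.2]
gripper_width: 0.599
grasp_force: 0.0
time: 11.1
tool_pos: [0.4512, -0.219, 0.0501]
tool_rot: [0.0, 0.797, 0.604, 0.0]
contact_force: [-1.3, -0.1, 5.5]
gripper_width: 0.099
grasp_force: 58.7
{'time': 11.1, 'joint_pos': array([-6.00320723e-01, -5.44914916e-02,  2.04164757e+00, -1.32322283e-04,
        1.15384897e+00, -3.26312097e-01]), 'joint_vel': array([ 5.75811446e-05, -2.98109111e-05,  3.76016130e-04, -2.23380361e-05,
        2.53966910e-03,  3.20289227e-05]), 'joint_efforts': array([ 4.94838960e-02, -2.75750846e+01, -3.06651807e+01,  9.53093497e-02,
       -5.59131112e-01, -5.10072259e-04]), 'tool_pos': array([ 0.45119904, -0.21901278,  0.05007883]), 'tool_rot': array([2.97844192e-04, 7.97038585e-01, 6.03928310e-01, 3.56103720e-05]), 'contact_force': array([-1.26902186, -0.13493055,  5.50813577]), 'ft_torque': array([0.13561755, 0.32450214, 0.04053222]), 'grasp_force': 58.650373220443726, 'gripper_width': 0.09948350276470372}
```

```bash
python3 -m crank '[{"x":0,"y":0,"z":-0.5,"turn":0},{"x":0,"y":0,"z":-1.5,"turn":0},{"x":0,"y":0,"z":-2,"turn":0},{"x":0,"y":0,"z":-3,"turn":0},{"x":0,"y":0,"z":-3,"turn":0}]'
python3 -m crank '[{"x":0,"y":0,"z":-4,"turn":0},{"x":0,"y":0,"z":-3,"turn":0},{"x":0,"y":0,"z":-3,"turn":-0.11},{"x":0,"y":0,"z":0,"turn":-0.11},{"x":0,"y":0,"z":0,"turn":-0.108}]'
python3 -m crank '[{"x":0,"y":0,"z":0,"turn":0},{"x":0,"y":0,"z":0,"turn":0}]'
python3 - <<'E'
from h import *
p,d,K,T,s=shot("wrist","w7"); X=cloud(d,K,T); t,R=tool(s["tool_pos"],s)
hsv=cv2.cvtColor(p,cv2.COLOR_RGB2HSV); Y=(X-s["tool_pos"])@R
m=((cv2.inRange(hsv,(0,150,60),(8,255,255))|cv2.inRange(hsv,(172,150,60),(180,255,255)))>0)&(np.hypot(Y[...,0],Y[...,1])<.04)&(abs(Y[...,2])<.06)
print(s["tool_pos"],s["tool_rot"],"red",m.sum(),Y[m].min(0),Y[m].max(0),np.median(Y[m],0))
m2=(np.hypot(Y[...,0],Y[...,1])<.012)&(Y[...,2]>.005)&(Y[...,2]<.06); print("below",m2.sum(),Y[m2].mean(0) if m2.any() else 0, Y[m2].min(0),Y[m2].max(0))
kh=[.5451,.2893,.25]; print("to kh",tool(kh,s)[0]*100)
E
```

```text
time: 11.6
tool_pos: [0.4505, -0.2185, 0.1507]
tool_rot: [-0.0, 0.797, 0.604, -0.0]
contact_force: [0.4, 0.1, -1.0]
gripper_width: 0.102
grasp_force: 59.1
time: 12.1
tool_pos: [0.4514, -0.2191, 0.2522]
tool_rot: [0.002, 0.686, 0.728, 0.0]
contact_force: [-0.0, -0.0, -2.0]
gripper_width: 0.1
grasp_force: 59.1
time: 12.3
tool_pos: [0.4508, -0.2187, 0.2496]
tool_rot: [0.0, 0.689, 0.725, -0.0]
contact_force: [0.3, 0.3, -0.4]
gripper_width: 0.101
grasp_force: 59.1
[ 0.45075652 -0.21867098  0.24964868] [ 6.36500491e-05  6.88576111e-01  7.25164075e-01 -6.04031092e-07] red 2324 [-0.01474147 -0.00489669 -0.03464115] [ 0.01887969  0.00512784 -0.00495338] [ 8.74239377e-03 -2.26354529e-05 -2.89443867e-02]
below 175 [ 0.00758035 -0.00028518  0.02307331] [ 0.00113654 -0.00776924  0.0083498 ] [0.009936   0.00724875 0.03982182]
to kh [ 5.02410941e+01  1.20492463e+01 -3.87664773e-02]
```

```bash
python3 -m crank '[{"x":4.5,"y":1.1,"z":0,"turn":0},{"x":4.5,"y":1.1,"z":0,"turn":0},{"x":4.5,"y":1.1,"z":0,"turn":0},{"x":4.5,"y":1.1,"z":0,"turn":0},{"x":4.5,"y":1.1,"z":0,"turn":0}]'
python3 -m crank '[{"x":4.5,"y":1.1,"z":0,"turn":0},{"x":4.5,"y":1.1,"z":0,"turn":0},{"x":4.5,"y":1.1,"z":0,"turn":0},{"x":4.5,"y":1.1,"z":0,"turn":0},{"x":4.5,"y":1.1,"z":0,"turn":0}]'
python3 -m crank '[{"x":4.5,"y":1,"z":0,"turn":0},{"x":0.7,"y":0,"z":0,"turn":0},{"x":0,"y":0,"z":0,"turn":0},{"x":0,"y":0,"z":0,"turn":0}]'
cat > kh.py <<'E'
from h import *
import sys
p,d,K,T,s=shot("wrist",sys.argv[1]); hsv=cv2.cvtColor(p,cv2.COLOR_RGB2HSV); print(s["tool_pos"],s["tool_rot"])
P0=np.array([.5451,.2893,.128]); u0,v0=proj(P0,K,T)[0]; print("exp px",u0,v0)
br=cv2.inRange(hsv,(15,120,90),(34,255,255)); yy,xx=np.indices(br.shape); br[np.hypot(xx-u0,yy-v0)>60]=0
c=max(cv2.findContours(br,cv2.RETR_EXTERNAL,cv2.CHAIN_APPROX_NONE)[0],key=cv2.contourArea)
r=cv2.minAreaRect((ray(c.reshape(-1,2),.128,K,T)[:,:2]*1000).astype(np.float32)); print("brass",r)
inside=cv2.drawContours(np.zeros_like(br),[cv2.convexHull(c)],-1,255,-1)
inside=cv2.erode(inside,np.ones((7,7)))
dk=((p.max(2)<70)&(inside>0)).astype(np.uint8); n,l,st,ce=cv2.connectedComponentsWithStats(dk)
for i in range(1,n):
    if st[i,4]>20:
        v,u=np.nonzero(l==i); Q=ray(np.c_[u,v],.128,K,T)[:,:2]*1000; print("slot",st[i],ce[i],cv2.minAreaRect(Q.astype(np.float32)),Q.mean(0))
E
python3 kh.py w8
```

```text
time: 12.85
tool_pos: [0.4936, 0.0107, 0.2493]
tool_rot: [0.0, 0.688, 0.725, 0.0]
contact_force: [0.6, 0.0, -0.1]
gripper_width: 0.1
grasp_force: 59.1
time: 13.35
tool_pos: [0.5363, 0.2385, 0.2491]
tool_rot: [-0.0, 0.688, 0.726, -0.0]
contact_force: [-0.2, -0.5, -0.2]
gripper_width: 0.101
grasp_force: 59.1
time: 13.75
tool_pos: [0.5435, 0.2882, 0.249]
tool_rot: [0.0, 0.688, 0.726, -0.001]
contact_force: [-0.6, 0.1, 0.0]
gripper_width: 0.103
grasp_force: 59.1
[0.5434788  0.28817629 0.24895641] [ 6.41478782e-05  6.88110608e-01  7.25605574e-01 -5.81737029e-04]
exp px 284.491173853831 206.2151847340944
brass ((545.2669677734375, 289.1549377441406), (32.291751861572266, 35.41835021972656), 3.096531867980957)
slot [281 206  10  12  66] [285.59090909 212.3030303 ] ((546.082275390625, 285.23193359375), (6.720602035522461, 8.531550407409668), 3.420832872390747) [546.18027183 284.63641158]
```

```bash
python3 -m crank '[{"x":0.04,"y":0.17,"z":2,"turn":0},{"x":0,"y":0,"z":2,"turn":0},{"x":0,"y":0,"z":2.3,"turn":0},{"x":0,"y":0,"z":0,"turn":0},{"x":0,"y":0,"z":0,"turn":0}]'
python3 kh.py w9
```

```text
time: 14.3
tool_pos: [0.5453, 0.2883, 0.1864]
tool_rot: [-0.0, 0.688, 0.725, -0.0]
contact_force: [1.4, 0.2, -0.1]
gripper_width: 0.103
grasp_force: 59.1
[0.54531159 0.28829753 0.18644755] [-8.06277004e-05  6.88378331e-01  7.25351748e-01 -3.28566691e-04]
exp px 281.86095056309114 234.1201937316009
brass ((545.328857421875, 290.1273498535156), (32.20148468017578, 34.339195251464844), 3.5267951488494873)
slot [287 231   3  12  27] [287.96296296 236.07407407] ((548.7432861328125, 288.0131530761719), (1.1651192903518677, 6.7752251625061035), 3.2453386783599854) [548.70453491 288.28488458]
```

```bash
python3 -m crank '[{"x":0.03,"y":0,"z":0.8,"turn":0},{"x":0,"y":0,"z":0.5,"turn":0},{"x":0,"y":0,"z":0.3,"turn":0},{"x":0,"y":0,"z":0.3,"turn":0},{"x":0,"y":0,"z":0,"turn":0}]'
python3 -m crank '[{"x":0,"y":0,"z":0.3,"turn":0},{"x":0,"y":0,"z":0.3,"turn":0},{"x":0,"y":0,"z":0,"turn":0}]'
```

```text
time: 14.85
tool_pos: [0.545, 0.2897, 0.1666]
tool_rot: [-0.0, 0.688, 0.726, -0.0]
contact_force: [0.5, 1.2, -0.1]
gripper_width: 0.103
grasp_force: 59.1
time: 15.15
tool_pos: [0.545, 0.2897, 0.1607]
tool_rot: [-0.0, 0.688, 0.726, -0.0]
contact_force: [0.2, 0.3, -1.0]
gripper_width: 0.1
grasp_force: 59.1
```

```bash
python3 -m crank '[{"x":0,"y":0,"z":0.3,"turn":0},{"x":0,"y":0,"z":0.3,"turn":0},{"x":0,"y":0,"z":0.2,"turn":0},{"x":0,"y":0,"z":0,"turn":0},{"x":0,"y":0,"z":0,"turn":0}]'
python3 -m crank '[{"x":0,"y":0,"z":0.15,"turn":0.05},{"x":0,"y":0,"z":0,"turn":-0.1},{"x":0,"y":0,"z":0.1,"turn":0.1},{"x":0,"y":0,"z":0,"turn":-0.05},{"x":0,"y":0,"z":0,"turn":0}]'
```

```text
time: 15.65
tool_pos: [0.5465, 0.2881, 0.1535]
tool_rot: [0.002, 0.688, 0.726, -0.0]
contact_force: [2.1, -6.1, 0.5]
gripper_width: 0.099
grasp_force: 59.3
time: 16.15
tool_pos: [0.5466, 0.2885, 0.1522]
tool_rot: [0.002, 0.688, 0.726, 0.0]
contact_force: [0.1, -4.7, 4.1]
gripper_width: 0.1
grasp_force: 59.9
```

```bash
python3 -m crank '[{"x":-0.1,"y":0.1,"z":0,"turn":0},{"x":0,"y":0,"z":0.1,"turn":0.05},{"x":0,"y":0,"z":0.1,"turn":-0.1},{"x":0,"y":0,"z":0.1,"turn":0.1},{"x":0,"y":0,"z":0,"turn":-0.05}]'
python3 -c "
from h import *; s=manip.state(); print(s['contact_force'],s['ft_torque'],s['tool_pos'])"
```

```text
time: 16.65
tool_pos: [0.5469, 0.2891, 0.1504]
tool_rot: [0.0, 0.688, 0.726, 0.001]
contact_force: [-2.7, -2.5, 8.2]
gripper_width: 0.099
grasp_force: 60.6
[-2.72248123 -2.46338521  8.24951504] [-0.50726593  0.77334651  0.0332015 ] [0.54687697 0.28907345 0.15038074]
```

```bash
python3 -m crank '[{"x":-0.05,"y":-0.08,"z":0.15,"turn":0.06},{"x":0,"y":0,"z":0.15,"turn":-0.12},{"x":0,"y":0,"z":0.1,"turn":0.12},{"x":0,"y":0,"z":0.1,"turn":-0.06},{"x":0,"y":0,"z":0,"turn":0}]'
python3 -c "
from h import *; s=manip.state(); print(s['contact_force'],s['ft_torque'],s['tool_pos'])"
```

```text
time: 17.15
tool_pos: [0.5466, 0.2891, 0.1447]
tool_rot: [0.0, 0.687, 0.726, 0.002]
contact_force: [-0.1, -0.3, 5.2]
gripper_width: 0.102
grasp_force: 60.0
[-0.12831044 -0.27072476  5.18421439] [ 0.02983059 -0.01180959  0.01285339] [0.54663396 0.28912145 0.14474885]
```

```bash
python3 -m crank '[{"x":0,"y":0,"z":0.1,"turn":0.06},{"x":0,"y":0,"z":0.1,"turn":-0.12},{"x":0,"y":0,"z":0.1,"turn":0.12},{"x":0,"y":0,"z":0.1,"turn":-0.06},{"x":0,"y":0,"z":0,"turn":0}]'
python3 -c "
from h import *; s=manip.state(); print(s['contact_force'],s['ft_torque'],s['tool_pos'])"
```

```text
time: 17.65
tool_pos: [0.5466, 0.289, 0.141]
tool_rot: [0.0, 0.687, 0.726, 0.002]
contact_force: [-1.8, -1.4, 8.2]
gripper_width: 0.101
grasp_force: 60.4
[-1.79926064 -1.35822149  8.20491715] [-0.14511201  0.20089751  0.0424721 ] [0.54660441 0.2890206  0.14103635]
```

```bash
python3 -m crank '[{"x":0,"y":0,"z":0.1,"turn":0.04},{"x":0,"y":0,"z":0.1,"turn":-0.08},{"x":0,"y":0,"z":0,"turn":0.04},{"x":0,"y":0,"z":0,"turn":0},{"x":0,"y":0,"z":0,"turn":0}]'
python3 - <<'E'
from h import *
p,d,K,T,s=shot("wrist","w10"); X=cloud(d,K,T); print(s["contact_force"],s["tool_pos"],s["ft_torque"])
ps,ds,Ks,Ts,_=shot("scene","s10")
u,v=proj([.546,.289,.145],Ks,Ts)[0].astype(int); a=cv2.resize(ps[v-30:v+30,u-30:u+30],(400,400),interpolation=cv2.INTER_CUBIC)
u,v=proj([.546,.289,.135],K,T)[0].astype(int); b=cv2.resize(p[v-50:v+50,u-50:u+50],(400,400),interpolation=cv2.INTER_CUBIC)
cv2.imwrite("pics/c10.png",np.hstack([a,b])[:,:,::-1])
hsv=cv2.cvtColor(p,cv2.COLOR_RGB2HSV)
m=((cv2.inRange(hsv,(0,150,60),(8,255,255)))>0)&(np.hypot(X[...,0]-.546,X[...,1]-.289)<.03)&(X[...,2]>.12); print("bow z",X[m][:,2].min(),X[m][:,2].max(),np.percentile(X[m][:,2],[2,98]))
E
```

```text
time: 18.15
tool_pos: [0.5468, 0.2891, 0.141]
tool_rot: [0.0, 0.688, 0.726, 0.002]
contact_force: [-4.5, -2.2, 14.9]
gripper_width: 0.104
grasp_force: 61.4
[-4.47499094 -2.23113092 14.93171844] [0.54676641 0.28914675 0.14100893] [-0.44258063  0.93632478  0.03865399]
bow z 0.12789335486106349 0.17478425445108448 [0.15236285 0.17346937]
```

View pics/c10.png

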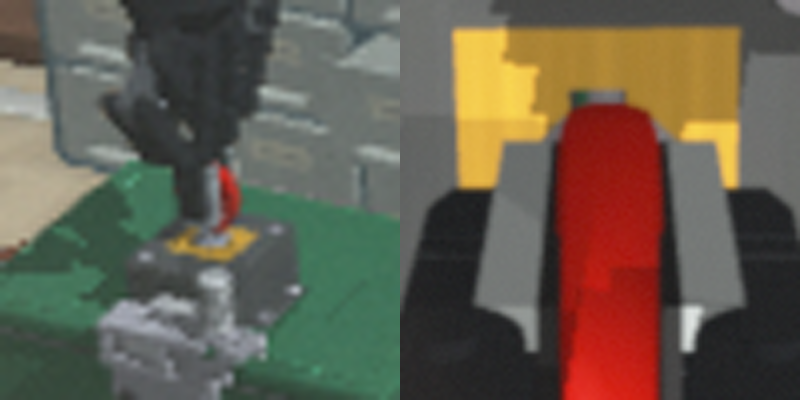

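The key is seated: z no longer moves under 15 N, and the bow top at 0.1735 matches home. Turn anticlockwise now.

```bash
python3 -m crank '[{"x":-0.03,"y":-0.1,"z":-0.05,"turn":0},{"x":0,"y":0,"z":0,"turn":-0.12},{"x":0,"y":0,"z":0,"turn":-0.14},{"x":0,"y":0,"z":0,"turn":-0.14},{"x":0,"y":0,"z":0,"turn":-0.14}]'
python3 -c "
from h import *; s=manip.state(); print(s['contact_force'],s['ft_torque'],s['tool_pos'],s['joint_pos'][5])"
python3 -m crank '[{"x":0,"y":0,"z":0,"turn":-0.14},{"x":0,"y":0,"z":0,"turn":-0.14},{"x":0,"y":0,"z":0,"turn":-0.14},{"x":0,"y":0,"z":0,"turn":-0.14},{"x":0,"y":0,"z":0,"turn":-0.14}]'
python3 -c "
from h import *; s=manip.state(); print(s['contact_force'],s['ft_torque'],s['tool_pos'],s['joint_pos'][5])"
```

```text
time: 18.75
tool_pos: [0.5457, 0.2888, 0.1411]
tool_rot: [0.001, 0.467, 0.884, 0.002]
contact_force: [-4.5, -2.1, 13.4]
gripper_width: 0.1
grasp_force: 61.3
[-4.45672431 -2.10623052 13.35981881] [-0.35781112  0.84109827 -0.09116793] [0.54567679 0.28880267 0.14106298] -0.2339768163234137
time: 19.25
tool_pos: [0.5455, 0.2888, 0.141]
tool_rot: [0.001, 0.135, 0.991, 0.001]
contact_force: [-4.6, -2.1, 12.5]
gripper_width: 0.103
grasp_force: 61.3
[-4.61046838 -2.12460628 12.50273419] [-0.42081626  0.92827906 -0.095097  ] [0.54551634 0.28876981 0.14102895] -0.9338781692004664
```

```bash
python3 -m crank '[{"x":0,"y":0,"z":0,"turn":-0.14},{"x":0,"y":0,"z":0,"turn":-0.14},{"x":0,"y":0,"z":0,"turn":-0.1},{"x":0,"y":0,"z":0,"turn":0},{"x":0,"y":0,"z":0,"turn":0}]'
python3 -c "
from h import *; s=manip.state(); print(s['contact_force'],s['ft_torque'],s['tool_pos'],s['joint_pos'][5])"
python3 -m crank '[{"x":0,"y":0,"z":0,"turn":-0.05},{"x":0,"y":0,"z":0,"turn":0},{"x":0,"y":0,"z":0,"turn":0}]'
python3 -c "
from h import *; s=manip.state(); print(s['contact_force'],s['ft_torque'],s['tool_pos'],s['joint_pos'][5])"
```

```text
time: 19.75
tool_pos: [0.5454, 0.2887, 0.141]
tool_rot: [0.001, -0.052, 0.999, 0.001]
contact_force: [-4.2, -2.2, 13.3]
gripper_width: 0.103
grasp_force: 61.3
[-4.17582992 -2.24047027 13.30015868] [-0.49848705  0.96720482 -0.05931858] [0.54543996 0.28871434 0.14101508] -1.3083387859171982
time: 20.05
tool_pos: [0.5455, 0.2887, 0.141]
tool_rot: [0.001, -0.076, 0.997, 0.001]
contact_force: [-4.8, -2.8, 12.8]
gripper_width: 0.104
grasp_force: 61.3
[-4.84072682 -2.84434946 12.81005517] [-0.48310254  1.03497857 -0.08440305] [0.54545569 0.28867399 0.1410355 ] -1.3582519296963462
```

```bash
for i in 1 2 3; do python3 -m crank '[{"x":0,"y":0,"z":0,"turn":-0.04},{"x":0,"y":0,"z":0,"turn":0},{"x":0,"y":0,"z":0,"turn":0}]' >/dev/null
python3 -c "
from h import *; s=manip.state(); print(s['contact_force'],s['ft_torque'],s['joint_pos'][5])"; done
```

```text
[-4.00694032 -1.90790111 13.20072736] [-0.46851095  0.96653051 -0.17597169] -1.397925016588002
[-3.86539667 -2.178591   13.46710246] [-0.46706619  0.99558002 -0.40213292] -1.4372945991052548
[-5.10555279 -2.21999991 13.37547574] [-0.42614238  1.05315176 -0.73724591] -1.476548627168607
```

```bash
python3 -m crank '[{"x":0,"y":0,"z":0,"turn":0.03},{"x":0,"y":0,"z":0,"turn":0},{"x":0,"y":0,"z":0,"turn":0},{"x":0,"y":0,"z":0,"turn":0},{"x":0,"y":0,"z":0,"turn":0}]'
python3 - <<'E'
from h import *
p,d,K,T,s=shot("wrist","w11"); X=cloud(d,K,T); print(s["contact_force"],s["ft_torque"],s["tool_pos"],s["tool_rot"],s["grasp_force"])
hsv=cv2.cvtColor(p,cv2.COLOR_RGB2HSV); red=cv2.inRange(hsv,(0,150,60),(8,255,255))>0
m=red&(np.hypot(X[...,0]-.546,X[...,1]-.289)<.03)&(X[...,2]>.15); print("bow top",np.percentile(X[m][:,2],98),cv2.minAreaRect((X[m][:,:2]*1000).astype(np.float32)))
m=(X[...,2]>.15)&(X[...,2]<.158)&(abs(X[...,0]-.479)<.02)&(abs(X[...,1]-.241)<.02); print("pin",m.sum(),X[m].mean(0))
# change of bolt between shut and now, scene depth/colour
a=load("s10"); b=shot("scene","s11")
pts=[proj([.5452-.0645+t*1e-3,.288,.115],b[2],b[3])[0].round().astype(int) for t in (0,8,14,20,26)]
for u,v in pts: print(u,v,a[0][v,u],b[0][v,u])
E
```

```text
time: 21.45
tool_pos: [0.5454, 0.2886, 0.141]
tool_rot: [0.001, -0.121, 0.993, 0.001]
contact_force: [-4.5, -2.3, 14.0]
gripper_width: 0.104
grasp_force: 61.4
[-4.50749918 -2.26243397 13.99781365] [-0.4806521   1.00568061 -0.45552279] [0.54544801 0.2885989  0.14098223] [ 1.02094124e-03 -1.20568156e-01  9.92704185e-01  8.23483446e-04] 61.44660830497742
bow top 0.17331689388689608 ((543.114501953125, 289.22119140625), (31.649436950683594, 9.897066116333008), 14.945258140563965)
pin 2110 [0.48050597 0.2422478  0.1536765 ]
175 177 [148 151 159] [132 136 142]
176 175 [141 144 153] [135 140 145]
177 175 [116 119 124] [ 99 102 105]
178 174 [163 168 173] [180 186 190]
179 173 [129 133 135] [126 131 132]
```

```bash
python3 -c "
from plant import manip; print(manip.job_done())"
```

```text
the job is handed in; nothing more can be done
None
```

The job is handed in, with no verdict returned: the pin stands upright in the notch, and the gripper holds the red key home and turned about 1.78 rad against the stop. I did not see the bolt itself, so its being drawn is inferred from the turn and the torque at the stop.

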